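# Fish a shelf tie bar out of a hooded parts tray

## Task

Swing the keeper arm on top of the long black tray a quarter turn towards the robot, so that it stands out square to the tray's long side, and leave it there. Then take the steel tie bar, which is longer than the tray's opening, tilt one end up and draw it out slantwise between the two end hoods, without forcing it against the tray. Finish still holding the bar in the gripper, still, with both of its ends at least 5 cm above the tops of the hoods and clear of the tray, and leave the other things on the bench alone.

Things in the scene. Friction and masses are not known exactly. Their poses are not given: they have to be found in the camera images.
- tray: Fixed black plastic tray, 370 mm long (its y axis), 160 mm wide (x), 69 mm high; origin at the centre of its underside, on the bench. Floor and walls 5 mm thick: inside 360 x 150 mm. Its ends are covered by flat hoods, its middle is open. Its -x long side, with white blank labels, faces the robot.
- opening (a point): Centre of the tray's opening, at hood top height (69 mm). The opening measures 170 mm along the tray's y and 150 mm along x. The two hoods at its y ends span from wall to wall and reach 95 mm in from the inner face of each end wall; undersides 65 mm, tops 69 mm above the bench. The long walls beside the opening are lower, 50 mm above the bench.
- keeper (a joint): Angle (rad) of the flat aluminium keeper arm (16 mm wide, 72 to 78 mm above the bench) on an upright pin on the hood at the tray's +y end. 0: it points along the tray's -y, over the opening; grows as it swings over the robot's side; 1.571: square to the tray, pointing along its -x. Range -0.4 to 2.3; light friction (0.05 N m), stays where left.
- keeper_knob (a point): Point on the axis of the keeper's knob: an upright grey plastic cylinder, 16 mm diameter, from 78 to 118 mm above the bench, 120 mm from the keeper's pin; the point is 98 mm above the bench.
- keeper_pivot (a point): Point on the keeper's pin axis (tray x 0, y +125 mm), at the height of keeper_knob; the pin's head itself ends 82 mm above the bench.
- bar: Loose square steel tube (shelf tie bar), 240 mm long (its y axis), 22 mm wide (x), 20 mm high (z), 0.18 to 0.35 kg, darker end caps; origin at the centre of its underside. At first it lies on the tray's floor roughly along the tray, both ends under the hoods.
- bar_end_a (a point): Centre of the bar's end face at its -y end.
- bar_end_b (a point): Centre of the bar's end face at its +y end.
- stock_bin: Bystander, leave alone: open black bin 150 x 100 x 70 mm high, right of the tray; origin under its centre.
- tape_roll: Bystander, leave alone: cardboard-brown roll lying flat, 100 mm diameter, 48 mm high, left of the tray; origin under its centre.
- jar: Bystander, leave alone: closed jar 68 mm diameter, 85 mm high, right of the tray; origin under its centre.
Mind the look-alikes: they are no part of the job. Of the things like the bar, leave any that is pink; of the rest the larger one is meant.

How it is judged:
By the outcome, as a careful person would: the job done as asked, in the order asked, and still so for the second after the job is handed in, while the arm keeps its last pose, push and grip.
It also fails if it takes over 59 s, if anything falls off the work surface, if the arm or the gripper's body presses on something with over 40 N, if the wrist force passes 120 N, or if a joint passes its speed limit or range.

## Robot

A 6-joint arm with a two-finger parallel gripper is mounted at the origin on the work surface. World frame = base frame: x ahead of the robot, y to its left, z up, the work surface at z = 0. Lengths are in m, angles in rad, forces in N, time in s.
With the tool pointing down it reaches from about 0.35 to 0.975 m from the base axis. Payload 4.9 kg.
Tool frame: the origin (TCP) lies at the very end of the fingers, on their centre line; the grasp point (between the pads) lies 19 mm behind it (ctrl.grasp_offset is the distance from the TCP to the grasp point, in m); z points along the fingers, y is the line along which they close (so a half turn about z gives the same grasp; the last joint's range is limited). The gripper opens to 85 mm and grips with 20 to 120 N. Pads are 22 mm wide; open, the fingers measure 114 mm over their backs; the gripper's body (76 mm by 85 mm) begins 54 mm behind the grasp point. The pads swing forward as they close: fully open they stand 13 mm farther back than shut.
Start: joints at [-1.387, 0.053, 1.613, -0, 1.476, -0.119], TCP at [0.186, -0.597, 0.231] pointing down, gripper open.
Joint ranges: [-3.01, 3.01], [-1.01, 2.22], [0.06, 2.58], [-1.02, 4.17], [0.09, 2.62], [-3.14, 3.14]. Speed limits (rad/s): [2.57, 2.57, 3.14, 3.14, 3.14, 3.14].

## Interface

Orientations are given as a rotation vector (axis times angle).
In Python, from station import ctrl, optics gives the robot as it stands.
- The arm moves only by the shell command python3 -m handwheel 'ROWS' [OPENING] [FORCE]. ROWS is JSON, a list of rows, each an object of numbers: "tx", "ty", "tz": the shift along the tool's x, y, z in mm; "roll": the turn about the tool's z in rad. A call has 1 to 12 rows; each row shifts and turns the commanded pose from where the row before left it, along the tool's axes as they then stand; what a row does not reach is not made up. A row lasts 1/12 s, in which the tool goes at most 41.7 mm and 7.16 degrees, less where a joint would pass 70% of its speed; a pose out of reach is approached as far as the arm can. A call with a gripper value outside its range is refused whole. OPENING is the finger opening in mm, from 0 to 85.4, set as the call begins (- or left out, the last holds). The fingers move at their own pace and stop on an object; FORCE is the grip in N (left out, the last holds). Time passes only in rows, so rows that do not move let the fingers close. It gives the time, the measured TCP pose, the force, the opening and the grip force at its end, in the units of the state.
- ctrl.get_obs(): the state, without advancing time (a new reading comes with each control period).
- optics.get_image(name): name is "scene" or "top" or "wrist"; returns (picture, depth): 420x560x3 uint8, red, green, blue; 420x560 float32, m along the optical axis (not along the pixel's ray), 0 where there is no reading.
- optics.camera_params(name): a dict with "mtx" (3x3 intrinsics, pixels), "extrinsics" (4x4, takes a point from camera to world coordinates); the wrist camera has in their place "tool_from_camera" (4x4, takes a point from camera to tool coordinates, whose origin is the TCP and whose axes are the flange's). Camera axes: x right, y down, z forward; pixel columns grow to the right and rows downward; lengths in m; the calibration is good to about 2 mm. A picture is of the moment at which its call begins: read the wrist's pose just before it. camera_params takes no time and is no camera call.
- ctrl.finish_job(): hands the job in; it is judged then, once.
The state is a dict: "t": time; "q": joint angles; "dq": joint speeds; "effort": joint torques, N m; "tool_pos": TCP position; "tool_rot": TCP orientation; "contact_force": force on the tool from outside, world axes, zero at the start; "wrist_torque": the same for the moment, N m; "opening": finger opening in m; "grip_force": force on a finger pad.
Only numpy, scipy, OpenCV 4.12 (cv2) and the standard library are available. Lean on these libraries where they do the work, as an engineer would, in place of code of your own. Each camera call takes 0.05 s, during which the arm holds its last target. There are 200 camera calls.

## Working session

There is one attempt and no reset: what is moved stays moved. The work goes in short steps, Python scripts to look and compute and a shell command to move; the robot and the scene stay as the last step left them, time stands still between calls to the robot, and variables do not carry over. Pictures are saved under pics/ and viewed, at most 10 in all, crops included, and the job is handed in when it is done.

```bash
mkdir -p pics; ls; python3 - <<'E'
from station import ctrl, optics
import cv2, numpy as np
for n in ("scene","top"):
    im,d=optics.get_image(n); cv2.imwrite(f"pics/{n}0.png",im[:,:,::-1]); np.savez(f"pics/{n}0.npz",im=im,d=d)
    p=optics.camera_params(n); print(n,np.round(p["mtx"],1).tolist(),np.round(p["extrinsics"],3).tolist())
print(np.round(optics.camera_params("wrist")["tool_from_camera"],3).tolist())
o=ctrl.get_obs(); print({k:np.round(v,3).tolist() for k,v in o.items()}, ctrl.grasp_offset)
E
```

```text
pics
scene [[536.2, 0.0, 277.6], [0.0, 536.2, 214.0], [0.0, 0.0, 1.0]] [[-0.586, 0.69, -0.425, 1.197], [0.81, 0.507, -0.295, 0.438], [0.012, -0.517, -0.856, 1.391], [0.0, 0.0, 0.0, 1.0]]
top [[428.6, 0.0, 284.7], [0.0, 428.6, 208.7], [0.0, 0.0, 1.0]] [[-0.005, -0.983, 0.186, 0.362], [-1.0, 0.003, -0.01, 0.005], [0.01, -0.186, -0.983, 1.099], [0.0, 0.0, 0.0, 1.0]]
[[0.0, -0.949, -0.316, 0.08], [1.0, 0.0, -0.0, 0.001], [0.0, -0.316, 0.949, -0.142], [0.0, 0.0, 0.0, 1.0]]
{'t': 0.1, 'q': [-1.387, 0.053, 1.614, -0.0, 1.476, -0.119], 'dq': [0.001, -0.002, -0.004, -0.0, -0.001, 0.0], 'effort': [0.001, -39.489, -37.137, -0.0, 0.004, -0.0], 'tool_pos': [0.186, -0.596, 0.23], 'tool_rot': [-3.104, -0.474, 0.0], 'contact_force': [0.072, 0.077, 0.14], 'wrist_torque': [-0.008, 0.004, -0.033], 'grip_force': 0.0, 'opening': 0.085} 0.0187
```

View pics/top0.png

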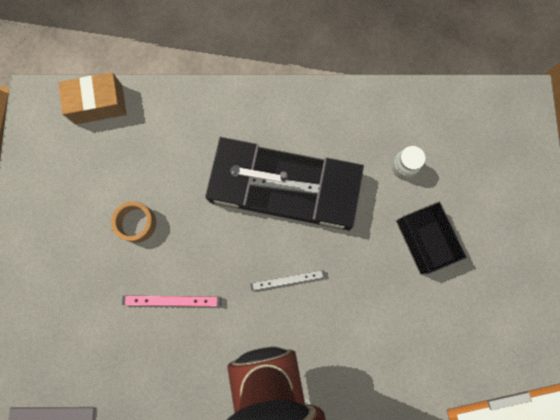

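View pics/scene0.png

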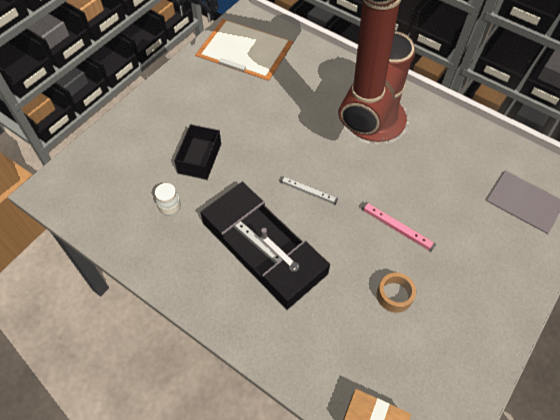

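The top view shows the tray centred at about (285,183), with the keeper pin at (235,171) on its +y (left) hood and the knob at (284,176). The bar lies inside from about (250,183) to (318,187). The short grey bar (288,281) and the pink bar (171,300) are the look-alikes.

```bash
cat > h.py <<'E'
import numpy as np, cv2
from station import ctrl, optics
from scipy.spatial.transform import Rotation as R
def T_cam(n):
    p=optics.camera_params(n)
    if n!="wrist": return p["mtx"],p["extrinsics"]
    o=ctrl.get_obs(); T=np.eye(4); T[:3,:3]=R.from_rotvec(o["tool_rot"]).as_matrix(); T[:3,3]=o["tool_pos"]
    return p["mtx"],T@p["tool_from_camera"]
def cloud(d,K,T):
    v,u=np.mgrid[:d.shape[0],:d.shape[1]]
    P=np.stack([(u-K[0,2])/K[0,0]*d,(v-K[1,2])/K[1,1]*d,d],-1)@T[:3,:3].T+T[:3,3]
    P[d<=0]=np.nan; return P
def rays(uv,z,K,T):
    uv=np.atleast_2d(np.asarray(uv,float)); r=np.c_[(uv-K[[0,1],[2,2]])/K[[0,1],[0,1]],np.ones(len(uv))]@T[:3,:3].T
    return T[:3,3]+r*((z-T[2,3])/r[:,2])[:,None]
E
python3 - <<'E'
from h import *
for n in ("top","scene"):
    f=np.load(f"pics/{n}0.npz"); im,d=f["im"],f["d"]; K,T=T_cam(n); P=cloud(d,K,T)
    x,y,z=P[...,0],P[...,1],P[...,2]; br=im.max(-1).astype(int); sat=br-im.min(-1)
    print(n,"bench z",np.nanmedian(z[250:260,200:400]))
    roi=(x>.38)&(x<.72)&(y>-.25)&(y<.25)
    hood=(roi&(z>.06)&(z<.0745)&(br<70)).astype(np.uint8)
    nn,l,s,c=cv2.connectedComponentsWithStats(hood)
    for i in range(1,nn):
        if s[i,4]>400:
            r=cv2.minAreaRect(P[l==i][:,:2].astype(np.float32)); print("hood",np.round(r[0],4),np.round(r[1],3),r[2],s[i])
    a=roi&(z>.035)&(z<.075)&(br<75); r=cv2.minAreaRect(P[a][:,:2].astype(np.float32)); print("tray",r, np.nanmedian(z[hood>0]))
    k=roi&(z>.088); print("knob",k.sum(),np.nanmedian(P[k],0), np.argwhere(k).mean(0))
    a=roi&(z>.066)&(z<.09)&(br>110); print("arm",a.sum(), np.nanmedian(P[a],0)); r=cv2.minAreaRect(P[a][:,:2].astype(np.float32));print(r)
    b=roi&(z>-.005)&(z<.035)&(br>85)&(x>.44)&(x<.62)&(abs(y)<.2);
    nn,l,s,c=cv2.connectedComponentsWithStats(b.astype(np.uint8))
    for i in range(1,nn):
        if s[i,4]>60: q=P[l==i]; print("bar?",s[i],np.nanmedian(q,0),cv2.minAreaRect(q[:,:2].astype(np.float32)))
    u0=(200,130,370,235) if n=="top" else (190,170,340,315)
    cv2.imwrite(f"pics/{n}c.png",cv2.resize(im[u0[1]:u0[3],u0[0]:u0[2],::-1],None,fx=4,fy=4,interpolation=cv2.INTER_CUBIC))
E
```

```text
top bench z 0.0010436233370938464
hood [0.6522 0.128 ] [0.094 0.155] 79.01140594482422 [ 206  145   50   61 1928]
hood [ 0.5989 -0.1411] [0.094 0.159] 78.64907836914062 [ 315  159   48   68 2345]
tray ((0.6265479326248169, -0.007324635982513428), (0.3675069212913513, 0.15937583148479462), 78.26747131347656) 0.06993873065549394
knob 55 [ 0.62808158 -0.00186816  0.11760037] [175.45454545 282.94545455]
arm 457 [0.64125934 0.06187164 0.0771808 ]
((0.6287023425102234, -0.004523232579231262), (0.368088960647583, 0.15601970255374908), 79.1053237915039)
bar? [285 188  34   6 111] [ 0.61609226 -0.06384441  0.02471627] ((0.6166358590126038, -0.04972328990697861), (0.08459959179162979, 0.011422796174883842), 84.86299896240234)
bar? [ 204  199  157   60 6539] [0.49459655 0.03161521 0.00100991] ((0.5181121826171875, -4.392862319946289e-05), (0.3999984562397003, 0.15469536185264587), 89.87491607666016)
scene bench z 0.004528032375379243
hood [ 0.5981 -0.1421] [0.095 0.161] 78.5016098022461 [ 200  182   61   53 1339]
hood [0.6509 0.1283] [0.097 0.156] 78.79595184326172 [ 265  242   65   55 1501]
tray ((0.6249441504478455, -0.006734415888786316), (0.3720833659172058, 0.16178782284259796), 78.5662612915039) 0.07015412706998514
knob 58 [ 6.30048347e-01 -8.04782708e-05  1.12734560e-01] [233.06896552 264.36206897]
arm 418 [0.63649116 0.05895781 0.07557458]
((0.6201894283294678, -0.016511961817741394), (0.3541993796825409, 0.16011884808540344), 78.46186065673828)
bar? [ 244  175  113  111 3014] [0.48239531 0.06091387 0.00191678] ((0.5299938917160034, 5.3510069847106934e-05), (0.39984339475631714, 0.17989878356456757), 89.99138641357422)
bar? [236 221  31  24 119] [ 0.61391663 -0.07468967  0.02541196] ((0.6112425327301025, -0.058015670627355576), (0.11415848135948181, 0.025932878255844116), 84.45774841308594)
```

View pics/topc.png

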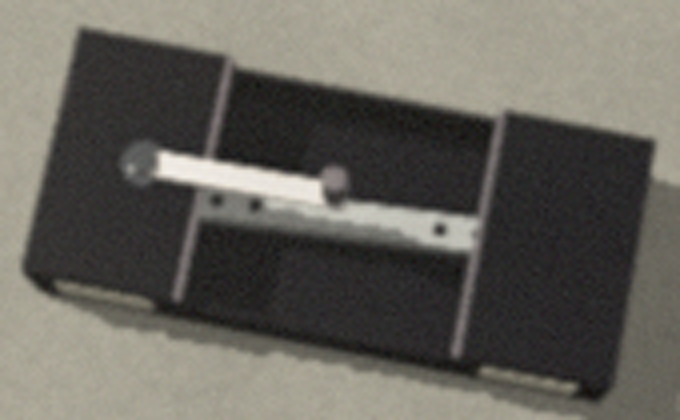

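Estimates:
- **Tray:** centre (0.626,-0.007), yaw about -0.199.
- **Keeper:** angle about 0, knob near (0.628,-0.001).

I'll turn the tool so its x lies along the tray's +y, then go above the knob.

```bash
python3 -m handwheel '[{"roll":-0.119},{"roll":-0.119},{"roll":-0.119},{"roll":-0.119},{"roll":-0.119},{"roll":-0.119},{"roll":-0.119},{"roll":-0.119},{"roll":-0.119}]' 60 20
python3 -m handwheel '[{"tx":28,"ty":13},{"tx":28,"ty":13},{"tx":28,"ty":13},{"tx":28,"ty":13},{"tx":28,"ty":13},{"tx":28,"ty":13},{"tx":28,"ty":13},{"tx":28,"ty":13},{"tx":28,"ty":13},{"tx":28,"ty":13},{"tx":28,"ty":13},{"tx":28,"ty":13}]'
python3 -m handwheel '[{"tx":28,"ty":13},{"tx":28,"ty":13},{"tx":28,"ty":13},{"tx":28,"ty":13},{"tx":28,"ty":13},{"tx":28,"ty":13},{"tx":28,"ty":13},{"tx":28,"ty":13},{"tx":28,"ty":13},{"tx":25,"ty":13},{"tx":0,"ty":0},{"tx":0,"ty":0}]'
cat >> h.py <<'E'
C=np.array([.6257,-.007]); YAW=-.199
def tray(p): # world xy -> tray xy
    c,s=np.cos(YAW),np.sin(YAW); return (np.asarray(p)[...,:2]-C)@np.array([[c,-s],[s,c]])
E
python3 - <<'E'
from h import *
o=ctrl.get_obs(); K,T=T_cam("wrist"); im,d=optics.get_image("wrist"); np.savez("pics/w1.npz",im=im,d=d,K=K,T=T)
cv2.imwrite("pics/w1.png",im[:,:,::-1]); P=cloud(d,K,T)
print(o["t"],o["tool_pos"],o["tool_rot"],"tray frame TCP",tray(o["tool_pos"]))
k=(P[...,2]>.1)&(P[...,2]<.125); print(k.sum(),np.nanmedian(P[k],0),tray(np.nanmedian(P[k],0)))
E
```

```text
0.1 [ 0.18626067 -0.59601185  0.2301822 ] [-3.10379435e+00 -4.73539603e-01  1.22242372e-04] tray frame TCP [-0.31432562 -0.66425995]
0 [nan nan nan] [nan nan]$[0]: bad value
$[0]: bad value
$[0]: bad value
  return np.nanmean(a, axis, out=out, keepdims=keepdims)
```

View pics/w1.png

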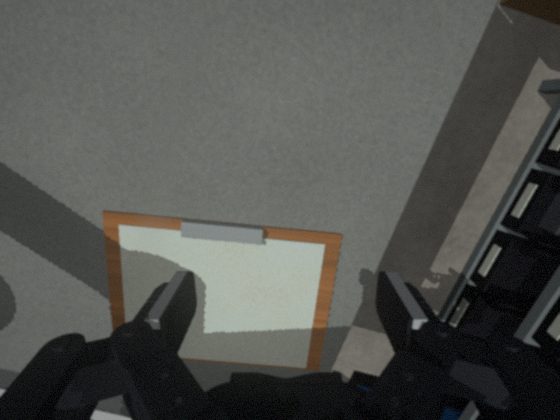

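The moves were refused and the arm hasn't moved. The wrist view shows only the clipboard. I'll give every key in each row.

```bash
python3 -m handwheel '[{"tx":0,"ty":0,"tz":0,"roll":-0.119},{"tx":0,"ty":0,"tz":0,"roll":-0.119},{"tx":0,"ty":0,"tz":0,"roll":-0.119},{"tx":0,"ty":0,"tz":0,"roll":-0.119},{"tx":0,"ty":0,"tz":0,"roll":-0.119},{"tx":0,"ty":0,"tz":0,"roll":-0.119},{"tx":0,"ty":0,"tz":0,"roll":-0.119},{"tx":0,"ty":0,"tz":0,"roll":-0.119},{"tx":0,"ty":0,"tz":0,"roll":-0.119}]' 60 20
```

```text
t: 0.9
tool_pos: [0.1863, -0.5963, 0.2308]
tool_rot: [-2.423, -1.999, -0.001]
contact_force: [-0.3, 0.5, 0.0]
opening: 0.0601
grip_force: 0.0
```

```bash
python3 -m handwheel '[{"tx":28,"ty":13,"tz":0,"roll":0},{"tx":28,"ty":13,"tz":0,"roll":0},{"tx":28,"ty":13,"tz":0,"roll":0},{"tx":28,"ty":13,"tz":0,"roll":0},{"tx":28,"ty":13,"tz":0,"roll":0},{"tx":28,"ty":13,"tz":0,"roll":0},{"tx":28,"ty":13,"tz":0,"roll":0},{"tx":28,"ty":13,"tz":0,"roll":0},{"tx":28,"ty":13,"tz":0,"roll":0},{"tx":28,"ty":13,"tz":0,"roll":0},{"tx":28,"ty":13,"tz":0,"roll":0},{"tx":28,"ty":13,"tz":0,"roll":0}]'
python3 -m handwheel '[{"tx":28,"ty":13,"tz":0,"roll":0},{"tx":28,"ty":13,"tz":0,"roll":0},{"tx":28,"ty":13,"tz":0,"roll":0},{"tx":28,"ty":13,"tz":0,"roll":0},{"tx":28,"ty":13,"tz":0,"roll":0},{"tx":28,"ty":13,"tz":0,"roll":0},{"tx":28,"ty":13,"tz":0,"roll":0},{"tx":28,"ty":13,"tz":0,"roll":0},{"tx":28,"ty":13,"tz":0,"roll":0},{"tx":25,"ty":13,"tz":0,"roll":0.007},{"tx":0,"ty":0,"tz":0,"roll":0},{"tx":0,"ty":0,"tz":0,"roll":0}]'
python3 - <<'E'
from h import *
o=ctrl.get_obs(); K,T=T_cam("wrist"); im,d=optics.get_image("wrist"); np.savez("pics/w1.npz",im=im,d=d,K=K,T=T)
cv2.imwrite("pics/w1b.png",im[:,:,::-1]); P=cloud(d,K,T)
print(o["t"],o["tool_pos"],o["tool_rot"],"tray frame TCP",tray(o["tool_pos"]))
k=(P[...,2]>.1)&(P[...,2]<.125)&(abs(P[...,0]-.628)<.03)&(abs(P[...,1])<.03); m=np.nanmedian(P[k],0); print(k.sum(),m,tray(m))
E
```

```text
t: 1.9
tool_pos: [0.4056, -0.2961, 0.231]
tool_rot: [-2.429, -1.992, 0.0]
contact_force: [1.3, 0.5, -0.7]
opening: 0.0599
grip_force: 0.0
t: 2.9
tool_pos: [0.5869, -0.0504, 0.2307]
tool_rot: [-2.433, -1.986, 0.002]
contact_force: [0.2, 0.1, 0.1]
opening: 0.06
grip_force: 0.0
2.9 [ 0.58692182 -0.05037361  0.23066933] [-2.43303446e+00 -1.98619484e+00  1.72821140e-03] tray frame TCP [-0.02943839 -0.05018364]
348 [ 0.62810367 -0.0012279   0.11755344] [0.00121515 0.00613337]
```

View pics/w1b.png

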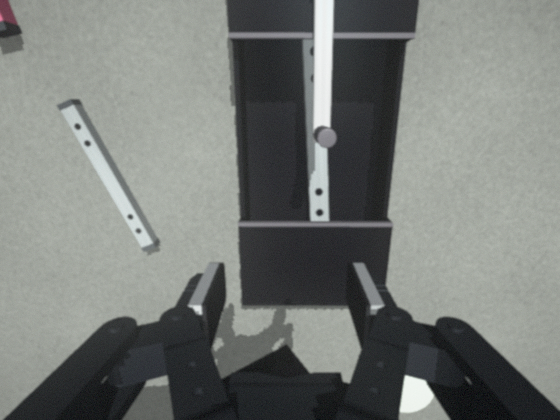

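The wrist view shows the opening between the hood lips at rows 36 and 222. The knob is at (325,136), and the bar runs from (312,45) to (318,220). I'll refine the tray and bar from this view.

```bash
python3 - <<'E'
from h import *
f=np.load("pics/w1.npz"); im,d,K,T=[f[k] for k in("im","d","K","T")]; P=cloud(d,K,T)
# hood lips at z=.069 (corners), knob top, bar ends at z=.025
for n,uv,z in(("lip+",[(230,36),(415,36)],.069),("lip-",[(240,223),(391,224)],.069),("bar",[(306,75),(315,75),(309,217),(330,217)],.025)):
    p=rays(uv,z,K,T); print(n,np.round(p[:,:2],4).tolist(),np.round(tray(p),4).tolist())
br=im.max(-1).astype(int)
b=(br>100)&(P[...,2]<.035)&(P[...,2]>.015); q=tray(P[b]); sel=(abs(q[:,0])<.06)&(abs(q[:,1])<.09); q=q[sel]; print(len(q),q[:,1].min(),q[:,1].max())
for y in(-.08,-.06,-.04,-.02,0,.04,.07):
    s=q[abs(q[:,1]-y)<.005,0]; print(y,len(s),np.round(np.percentile(s,[3,50,97]),4) if len(s)>5 else "")
print(np.nanmedian(P[b][sel],0))
h=(P[...,2]>.064)&(P[...,2]<.0745)&(br<80); t=tray(P[h]); t=t[(abs(t[:,1])<.2)&(abs(t[:,0])<.1)]
print("hood- x",np.percentile(t[t[:,1]<-.09],[0.5,99.5],axis=0),"hood+ ",np.percentile(t[t[:,1]>.08],[0.5,99.5],axis=0))
kp=(br>150)&(P[...,2]>.07)&(P[...,2]<.085); t=tray(P[kp]); t=t[(abs(t[:,0])<.05)&(t[:,1]>0)&(t[:,1]<.13)]; print("keeper line",np.polyfit(t[:,1],t[:,0],1))
E
```

```text
lip+ [[0.5664, 0.0933], [0.722, 0.0614]] [[-0.078, 0.0865], [0.0809, 0.0861]]
lip- [[0.5327, -0.075], [0.6852, -0.1072]] [[-0.0777, -0.0851], [0.0781, -0.0865]]
bar [[0.628, 0.0529], [0.637, 0.0511], [0.6038, -0.0988], [0.628, -0.1038]] [[-0.0096, 0.0592], [-0.0004, 0.0592], [-0.0033, -0.0944], [0.0213, -0.0944]]
2065 -0.08988415117923884 0.08997906529846476
-0.08 161 [-0.0031  0.0079  0.0185]
-0.06 133 [-0.004   0.0061  0.0165]
-0.04 175 [-0.0052  0.0055  0.0158]
-0.02 170 [-0.0059  0.0039  0.0138]
0 54 [-0.0075 -0.0052 -0.0021]
0.04 88 [-0.0103 -0.0066 -0.0029]
0.07 95 [-0.0118 -0.0078 -0.0037]
[ 0.62467347 -0.03191742  0.02479238]
hood- x [[-0.07887914 -0.18389357]
 [ 0.07754593 -0.09050391]] hood+  [[-0.07825232  0.08997949]
 [ 0.07899148  0.11325588]]
keeper line [-0.00878547  0.00173512]
```

```bash
python3 -m handwheel '[{"tx":14,"ty":7.6,"tz":0,"roll":0},{"tx":14,"ty":7.6,"tz":0,"roll":0},{"tx":14,"ty":7.6,"tz":0,"roll":0},{"tx":14,"ty":7.6,"tz":0,"roll":0},{"tx":0,"ty":0,"tz":24,"roll":0},{"tx":0,"ty":0,"tz":24,"roll":0},{"tx":0,"ty":0,"tz":24,"roll":0},{"tx":0,"ty":0,"tz":24,"roll":0},{"tx":0,"ty":0,"tz":24,"roll":0},{"tx":0,"ty":0,"tz":15,"roll":0},{"tx":0,"ty":0,"tz":5,"roll":0},{"tx":0,"ty":0,"tz":0,"roll":0}]'
python3 -c "
from h import *
o=ctrl.get_obs();print(tray(o['tool_pos']),o['tool_pos'][2])"
```

```text
t: 3.95
tool_pos: [0.6272, -0.0019, 0.0892]
tool_rot: [-2.434, -1.983, 0.004]
contact_force: [-0.6, 0.2, -0.2]
opening: 0.0599
grip_force: 0.0
[0.00044751 0.00524295] 0.08924762015297295
```

Over the knob. Close lightly.

```bash
python3 -m handwheel '[{"tx":0,"ty":0,"tz":0,"roll":0},{"tx":0,"ty":0,"tz":0,"roll":0},{"tx":0,"ty":0,"tz":0,"roll":0},{"tx":0,"ty":0,"tz":0,"roll":0},{"tx":0,"ty":0,"tz":0,"roll":0},{"tx":0,"ty":0,"tz":0,"roll":0},{"tx":0,"ty":0,"tz":0,"roll":0},{"tx":0,"ty":0,"tz":0,"roll":0}]' 0 20
```

```text
t: 4.62
tool_pos: [0.6291, -0.0028, 0.0931]
tool_rot: [2.435, 1.982, 0.003]
contact_force: [0.2, -0.3, 5.8]
opening: 0.015
grip_force: 21.5
```

```bash
python3 -m handwheel '[{"tx":0.26,"ty":-7.85,"tz":0,"roll":0.0655},{"tx":0.26,"ty":-7.85,"tz":0,"roll":0.0655},{"tx":0.26,"ty":-7.85,"tz":0,"roll":0.0655},{"tx":0.26,"ty":-7.85,"tz":0,"roll":0.0655},{"tx":0.26,"ty":-7.85,"tz":0,"roll":0.0655},{"tx":0.26,"ty":-7.85,"tz":0,"roll":0.0655},{"tx":0.26,"ty":-7.85,"tz":0,"roll":0.0655},{"tx":0.26,"ty":-7.85,"tz":0,"roll":0.0655},{"tx":0,"ty":0,"tz":0,"roll":0}]'
python3 -c "
from h import *
o=ctrl.get_obs();p=tray(o['tool_pos']);a=p-[0,.125];print(p,np.hypot(*a),np.arctan2(-a[0],-a[1]))"
```

```text
t: 5.37
tool_pos: [0.5722, 0.025, 0.093]
tool_rot: [2.866, 1.282, -0.0]
contact_force: [-3.0, -3.0, 7.1]
opening: 0.0153
grip_force: 21.6
[-0.05873755  0.02079272] 0.11962130840561999 0.5132707276929752
```

The arc tracks well, but the fingertips rest lightly on the keeper, so I'll ease up 4 mm while continuing.

```bash
python3 -m handwheel '[{"tx":0.26,"ty":-7.85,"tz":-2,"roll":0.0655},{"tx":0.26,"ty":-7.85,"tz":-2,"roll":0.0655},{"tx":0.26,"ty":-7.85,"tz":0,"roll":0.0655},{"tx":0.26,"ty":-7.85,"tz":0,"roll":0.0655},{"tx":0.26,"ty":-7.85,"tz":0,"roll":0.0655},{"tx":0.26,"ty":-7.85,"tz":0,"roll":0.0655},{"tx":0.26,"ty":-7.85,"tz":0,"roll":0.0655},{"tx":0.26,"ty":-7.85,"tz":0,"roll":0.0655}]'
python3 -m handwheel '[{"tx":0.26,"ty":-7.85,"tz":0,"roll":0.0655},{"tx":0.26,"ty":-7.85,"tz":0,"roll":0.0655},{"tx":0.26,"ty":-7.85,"tz":0,"roll":0.0655},{"tx":0.26,"ty":-7.85,"tz":0,"roll":0.0655},{"tx":0.26,"ty":-7.85,"tz":0,"roll":0.0655},{"tx":0.26,"ty":-7.85,"tz":0,"roll":0.0655},{"tx":0.26,"ty":-7.85,"tz":0,"roll":0.0655},{"tx":0.26,"ty":-7.85,"tz":0,"roll":0.0655},{"tx":0,"ty":0,"tz":0,"roll":0},{"tx":0,"ty":0,"tz":0,"roll":0}]'
python3 -c "
from h import *
o=ctrl.get_obs();p=tray(o['tool_pos']);a=p-[0,.125];print(p,np.hypot(*a),np.arctan2(-a[0],-a[1]))"
```

```text
t: 6.03
tool_pos: [0.5369, 0.0774, 0.0933]
tool_rot: [-3.102, -0.493, 0.004]
contact_force: [2.4, 0.1, -6.4]
opening: 0.0151
grip_force: 20.5
t: 6.87
tool_pos: [0.5325, 0.1394, 0.0933]
tool_rot: [3.125, -0.318, -0.009]
contact_force: [-4.9, 1.7, -4.0]
opening: 0.0154
grip_force: 20.6
[-0.12026378  0.12508481] 0.1202638113262247 1.5715015192301682
```

```bash
python3 -m handwheel '[{"tx":0,"ty":0,"tz":0,"roll":0},{"tx":0,"ty":0,"tz":0,"roll":0},{"tx":0,"ty":0,"tz":0,"roll":0},{"tx":0,"ty":0,"tz":0,"roll":0},{"tx":0,"ty":0,"tz":-10,"roll":0},{"tx":0,"ty":0,"tz":-20,"roll":0},{"tx":0,"ty":0,"tz":-25,"roll":0},{"tx":0,"ty":0,"tz":-25,"roll":0},{"tx":0,"ty":0,"tz":-25,"roll":0},{"tx":0,"ty":0,"tz":-25,"roll":0}]' 50 20
python3 -m handwheel '[{"tx":0,"ty":0,"tz":0,"roll":-0.121},{"tx":0,"ty":0,"tz":0,"roll":-0.121},{"tx":0,"ty":0,"tz":0,"roll":-0.121},{"tx":0,"ty":0,"tz":0,"roll":-0.121},{"tx":0,"ty":0,"tz":0,"roll":-0.121},{"tx":0,"ty":0,"tz":0,"roll":-0.121},{"tx":0,"ty":0,"tz":0,"roll":-0.121},{"tx":0,"ty":0,"tz":0,"roll":-0.121},{"tx":0,"ty":0,"tz":0,"roll":-0.121},{"tx":0,"ty":0,"tz":0,"roll":-0.121},{"tx":0,"ty":0,"tz":0,"roll":-0.121},{"tx":0,"ty":0,"tz":0,"roll":-0.121}]'
python3 -m handwheel '[{"tx":-20,"ty":15,"tz":0,"roll":-0.06},{"tx":-20,"ty":15,"tz":0,"roll":0},{"tx":-20,"ty":15,"tz":0,"roll":0},{"tx":-20,"ty":15,"tz":0,"roll":0},{"tx":-20,"ty":15,"tz":0,"roll":0},{"tx":-20,"ty":15,"tz":0,"roll":0},{"tx":-20,"ty":15,"tz":0,"roll":0},{"tx":-20,"ty":15,"tz":0,"roll":0},{"tx":-20,"ty":0,"tz":0,"roll":0},{"tx":0,"ty":0,"tz":0,"roll":0},{"tx":0,"ty":0,"tz":0,"roll":0}]'
python3 - <<'E'
from h import *
o=ctrl.get_obs(); a=2*np.arctan2(o["tool_rot"][1],o["tool_rot"][0]); print("alpha",a%(2*np.pi),"tray TCP",tray(o["tool_pos"]),o["tool_pos"][2])
K,T=T_cam("wrist"); im,d=optics.get_image("wrist"); cv2.imwrite("pics/w2.png",im[:,:,::-1]); P=cloud(d,K,T); br=im.max(-1).astype(int)
b=(br>90)&(P[...,2]<.035)&(P[...,2]>.015); q=tray(P[b]); q=q[(abs(q[:,0])<.06)&(abs(q[:,1])<.1)]; print(len(q),q[:,1].min(),q[:,1].max())
for y in(-.08,-.06,-.04,-.02,0,.04,.07):
    s=q[abs(q[:,1]-y)<.005,0]; print(y,len(s),np.round(np.percentile(s,[3,50,97]),4) if len(s)>5 else "")
im,d=optics.get_image("top");K,T=T_cam("top");P=cloud(d,K,T);k=P[...,2]>.09; t=tray(P[k]); t=t[(abs(t[:,0]+.12)<.03)&(abs(t[:,1]-.125)<.05)]; print("knob",np.median(t,0))
E
```

```text
t: 7.7
tool_pos: [0.5351, 0.1391, 0.2279]
tool_rot: [-3.125, 0.322, -0.003]
contact_force: [0.6, -0.3, -1.0]
opening: 0.0501
grip_force: 0.0
t: 8.7
tool_pos: [0.5353, 0.1391, 0.2267]
tool_rot: [2.544, 1.841, 0.002]
contact_force: [-0.1, -0.2, 0.2]
opening: 0.0504
grip_force: 0.0
t: 9.62
tool_pos: [0.6026, -0.0672, 0.2263]
tool_rot: [2.496, 1.907, 0.002]
contact_force: [0.2, -0.7, 0.1]
opening: 0.0498
grip_force: 0.0
alpha 1.3049896293333187 tray TCP [-0.01078527 -0.06361658] 0.2263253224606871
3785 -0.09806091556695669 0.09414399760289191
-0.08 166 [-0.0027  0.0083  0.0176]
-0.06 155 [-0.004   0.006   0.0171]
-0.04 182 [-0.005   0.0051  0.0157]
-0.02 193 [-0.0061  0.0038  0.0144]
0 206 [-0.0076  0.0027  0.0131]
0.04 233 [-0.0102  0.0001  0.0103]
0.07 247 [-0.0118 -0.0014  0.0086]
knob [-0.11866232  0.12326233]
```

View pics/w2.png

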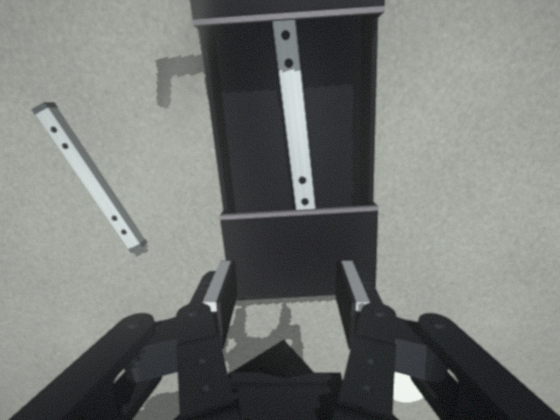

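The keeper stands square: the knob measures about (-0.119,0.123) in the tray frame, and its shadow agrees. The bar is fully visible, with outer holes at (285,35) and (305,202). I'll get its centre from the holes, then work out the approach.

```bash
python3 - <<'E'
from h import *
K,T=T_cam("wrist"); h=tray(rays([(285,35),(289,62),(302,180),(305,202)],.025,K,T)); print(np.round(h,4)); c=(h[0]+h[3]+h[1]+h[2])/4; print("bar centre",c)
u=np.array([-.062,1]);u/=np.hypot(*u); e=[c-.12*u,c+.12*u]; print("ends",e)
o=ctrl.get_obs(); p=tray(o["tool_pos"]); tgt=np.array([.0027+.062*.06,-.06])
v=np.array([u[1],-u[0]])  # tool y after aligning (tray x-ish)
D=tgt-p; print("after roll -0.129: tx,ty mm",1000*D@u,1000*D@v,"q6",o["q"][5])
E
```

```text
[[-0.003   0.0824]
 [-0.0006  0.0584]
 [ 0.0065 -0.062 ]
 [ 0.0087 -0.0878]]
bar centre [ 0.00290335 -0.00226623]
ends [array([ 0.01032909, -0.12203625]), array([-0.00452239,  0.11750379])]
after roll -0.129: tx,ty mm 1.1975343131011058 17.674781925999675 q6 0.03185629523358901
```

```bash
python3 -m handwheel '[{"tx":0,"ty":0,"tz":0,"roll":-0.065},{"tx":0,"ty":0,"tz":0,"roll":-0.064},{"tx":1,"ty":9,"tz":20,"roll":0},{"tx":0,"ty":8.7,"tz":27,"roll":0},{"tx":0,"ty":0,"tz":27,"roll":0},{"tx":0,"ty":0,"tz":27,"roll":0},{"tx":0,"ty":0,"tz":27,"roll":0},{"tx":0,"ty":0,"tz":20,"roll":0},{"tx":0,"ty":0,"tz":0,"roll":0},{"tx":0,"ty":0,"tz":0,"roll":0}]'
python3 -c "
from h import *
o=ctrl.get_obs();print(tray(o['tool_pos']),o['tool_pos'][2],2*np.arctan2(o['tool_rot'][1],o['tool_rot'][0])%6.2832)"
```

```text
t: 10.55
tool_pos: [0.6192, -0.0665, 0.0764]
tool_rot: [-2.363, -2.067, 0.002]
contact_force: [0.4, -0.1, 0.7]
opening: 0.0501
grip_force: 0.0
[ 0.00535403 -0.05963704] 0.0763927564725091 1.4371495778890795
```

```bash
python3 -m handwheel '[{"tx":0,"ty":1,"tz":15,"roll":0},{"tx":0,"ty":0,"tz":15,"roll":0},{"tx":0,"ty":0,"tz":15,"roll":0},{"tx":0,"ty":0,"tz":12,"roll":0},{"tx":0,"ty":0,"tz":6,"roll":0},{"tx":0,"ty":0,"tz":4,"roll":0},{"tx":0,"ty":0,"tz":0,"roll":0},{"tx":0,"ty":0,"tz":0,"roll":0}]'
python3 -m handwheel '[{"tx":0,"ty":0,"tz":0,"roll":0},{"tx":0,"ty":0,"tz":0,"roll":0},{"tx":0,"ty":0,"tz":0,"roll":0},{"tx":0,"ty":0,"tz":0,"roll":0},{"tx":0,"ty":0,"tz":0,"roll":0},{"tx":0,"ty":0,"tz":0,"roll":0}]' 0 20
```

```text
t: 11.22
tool_pos: [0.6213, -0.068, 0.0106]
tool_rot: [2.366, 2.066, 0.001]
contact_force: [-0.3, -0.3, 0.2]
opening: 0.0499
grip_force: 0.0
t: 11.72
tool_pos: [0.6217, -0.0681, 0.0113]
tool_rot: [2.365, 2.066, 0.001]
contact_force: [-1.3, 0.1, 5.7]
opening: 0.0218
grip_force: 21.3
```

Gripped at 21.8 mm, the bar's width. Slide it along +y by 55 mm, raising 1 mm first to shed the downward push.

```bash
python3 -m handwheel '[{"tx":0,"ty":0,"tz":-1,"roll":0},{"tx":6,"ty":0,"tz":0,"roll":0},{"tx":7,"ty":0,"tz":0,"roll":0},{"tx":7,"ty":0,"tz":0,"roll":0},{"tx":7,"ty":0,"tz":0,"roll":0},{"tx":7,"ty":0,"tz":0,"roll":0},{"tx":7,"ty":0,"tz":0,"roll":0},{"tx":0,"ty":0,"tz":0,"roll":0}]'
python3 -m handwheel '[{"tx":5,"ty":0,"tz":0,"roll":0},{"tx":5,"ty":0,"tz":0,"roll":0},{"tx":4,"ty":0,"tz":0,"roll":0},{"tx":0,"ty":0,"tz":0,"roll":0},{"tx":0,"ty":0,"tz":0,"roll":0}]'
python3 - <<'E'
from h import *
o=ctrl.get_obs();print(tray(o['tool_pos']))
K,T=T_cam("wrist"); im,d=optics.get_image("wrist"); cv2.imwrite("pics/w3.png",im[:,:,::-1])
E
```

```text
t: 12.38
tool_pos: [0.6268, -0.0251, 0.0113]
tool_rot: [-2.364, -2.067, -0.002]
contact_force: [-0.1, 2.5, 2.8]
opening: 0.0216
grip_force: 21.0
t: 12.8
tool_pos: [0.6285, -0.0125, 0.0113]
tool_rot: [-2.366, -2.066, -0.002]
contact_force: [1.2, 2.0, 1.5]
opening: 0.0211
grip_force: 21.0
[ 0.00384093 -0.00482884]
```

View pics/w3.png

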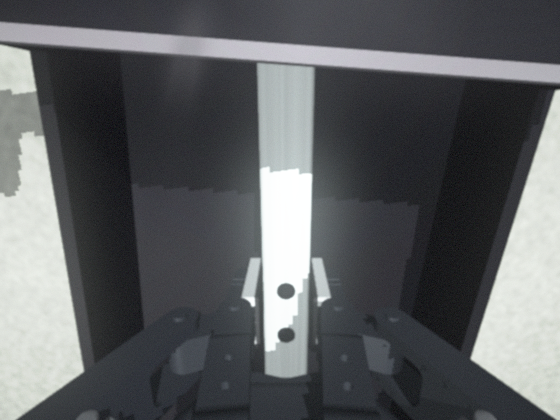

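The bar slid freely: its holes are at (286,290) and (286,335), so its -y end is at about y=-66 mm, clear of the hood. I'll regrip near that end.

```bash
python3 -m handwheel '[{"tx":0,"ty":0,"tz":0,"roll":0},{"tx":0,"ty":0,"tz":0,"roll":0},{"tx":0,"ty":0,"tz":0,"roll":0},{"tx":-11,"ty":0,"tz":0,"roll":0},{"tx":-11,"ty":0,"tz":0,"roll":0},{"tx":-11,"ty":0,"tz":0,"roll":0},{"tx":-10,"ty":0,"tz":0,"roll":0},{"tx":0,"ty":0,"tz":0,"roll":0},{"tx":0,"ty":0,"tz":0,"roll":0}]' 45 20
python3 -m handwheel '[{"tx":0,"ty":0,"tz":0,"roll":0},{"tx":0,"ty":0,"tz":0,"roll":0},{"tx":0,"ty":0,"tz":0,"roll":0},{"tx":0,"ty":0,"tz":0,"roll":0},{"tx":0,"ty":0,"tz":0,"roll":0},{"tx":0,"ty":0,"tz":0,"roll":0}]' 0 20
python3 -m handwheel '[{"tx":0,"ty":0,"tz":-4,"roll":0},{"tx":0,"ty":0,"tz":-4,"roll":0},{"tx":0,"ty":0,"tz":-4,"roll":0},{"tx":0,"ty":0,"tz":-4,"roll":0},{"tx":0,"ty":0,"tz":-4,"roll":0},{"tx":0,"ty":0,"tz":0,"roll":0}]'
python3 - <<'E'
from h import *
o=ctrl.get_obs();print(tray(o['tool_pos']))
K,T=T_cam("wrist"); im,d=optics.get_image("wrist"); cv2.imwrite("pics/w4.png",im[:,:,::-1]); P=cloud(d,K,T); br=im.max(-1)
for r in range(60,300,30):
    m=(br[r]>120)&(np.arange(560)>250)&(np.arange(560)<330); print(r,m.sum(),np.round(tray(np.nanmedian(P[r][m],0)),3) if m.sum() else "",np.round(np.nanmedian(P[r][m][:,2]),4) if m.sum() else "")
E
```

```text
t: 13.6
tool_pos: [0.6225, -0.0571, 0.0114]
tool_rot: [-2.368, -2.064, -0.0]
contact_force: [-0.0, 0.2, 0.9]
opening: 0.0451
grip_force: 0.0
t: 14.1
tool_pos: [0.6227, -0.0558, 0.0114]
tool_rot: [2.366, 2.067, 0.0]
contact_force: [-0.4, 0.3, 0.2]
opening: 0.0212
grip_force: 21.8
t: 14.6
tool_pos: [0.6233, -0.0562, 0.0325]
tool_rot: [2.365, 2.066, 0.001]
contact_force: [0.4, 0.6, -2.4]
opening: 0.0215
grip_force: 21.3
[ 0.00733965 -0.04868789]
60 55 [0.    0.048] 0.0363
90 54 [0.001 0.037] 0.0376
120 53 [0.002 0.025] 0.0389
150 52 [0.002 0.013] 0.0397
180 51 [0.003 0.001] 0.041
210 50 [ 0.004 -0.013] 0.042
240 48 [ 0.005 -0.026] 0.0433
270 67 [ 0.007 -0.041] 0.0453
```

The bar tilts in the pads as wanted, slope about 0.1, with its far end on the floor. I'll raise further.

```bash
python3 -m handwheel '[{"tx":0,"ty":0,"tz":-5,"roll":0},{"tx":0,"ty":0,"tz":-5,"roll":0},{"tx":0,"ty":0,"tz":-5,"roll":0},{"tx":0,"ty":0,"tz":-5,"roll":0},{"tx":0,"ty":0,"tz":-5,"roll":0},{"tx":0,"ty":0,"tz":-5,"roll":0},{"tx":0,"ty":0,"tz":-5,"roll":0},{"tx":0,"ty":0,"tz":-5,"roll":0},{"tx":0,"ty":0,"tz":-5,"roll":0},{"tx":0,"ty":0,"tz":0,"roll":0}]'
cat > slope.py <<'E'
from h import *
o=ctrl.get_obs();tp=tray(o['tool_pos']); print("TCP",tp,o['tool_pos'][2])
K,T=T_cam("wrist"); im,d=optics.get_image("wrist"); cv2.imwrite("pics/now.png",im[:,:,::-1]); P=cloud(d,K,T); br=im.max(-1)
m=(br>100)&(P[...,2]>.0); m[:,:262]=0; m[:,315:]=0; m[290:]=0
t=tray(P[m]); z=P[m][:,2]; k=abs(t[:,0])<.03; t,z=t[k],z[k]; k=(t[:,1]>tp[1]-.005); t,z=t[k],z[k]
for y in np.arange(-.16,.2,.015):
    s=abs(t[:,1]-y)<.004
    if s.sum()>20: print(round(y,3),s.sum(),np.round(np.median(z[s]),4),np.round(np.percentile(t[s,0],[5,95]),3))
E
python3 slope.py
```

```text
t: 15.48
tool_pos: [0.6234, -0.0562, 0.0779]
tool_rot: [2.365, 2.065, 0.002]
contact_force: [-0.4, 0.4, -2.0]
opening: 0.0214
grip_force: 21.1
TCP [ 0.00749607 -0.04869738] 0.07786014561698867
-0.055 31 0.0899 [-0.01   0.024]
-0.04 863 0.0874 [-0.004  0.018]
-0.025 841 0.0826 [-0.005  0.015]
-0.01 697 0.078 [-0.006  0.014]
0.005 843 0.0731 [-0.007  0.013]
0.02 855 0.0684 [-0.008  0.012]
0.035 859 0.0636 [-0.009  0.011]
0.05 871 0.059 [-0.01  0.01]
0.065 871 0.0542 [-0.011  0.009]
0.08 210 0.0504 [-0.011  0.012]
```

Slope is 0.316, and the bar's top is about 16 mm under the hood lip. I'll draw along the slant.

```bash
python3 -m handwheel '[{"tx":-5,"ty":0,"tz":-2.5,"roll":0},{"tx":-9,"ty":0,"tz":-3,"roll":0},{"tx":-9,"ty":0,"tz":-3,"roll":0},{"tx":-9,"ty":0,"tz":-3,"roll":0},{"tx":-9,"ty":0,"tz":-3,"roll":0},{"tx":0,"ty":0,"tz":0,"roll":0}]'
python3 slope.py
```

```text
t: 16.03
tool_pos: [0.6173, -0.0991, 0.0919]
tool_rot: [2.367, 2.063, 0.0]
contact_force: [0.4, 0.0, -2.0]
opening: 0.0214
grip_force: 21.0
TCP [ 0.01001789 -0.09192277] 0.09185214970565836
-0.085 985 0.101 [-0.001  0.023]
-0.07 843 0.0951 [-0.002  0.018]
-0.055 821 0.0894 [-0.003  0.017]
-0.04 837 0.0833 [-0.004  0.016]
-0.025 811 0.0775 [-0.005  0.015]
-0.01 786 0.0717 [-0.006  0.014]
0.005 783 0.0657 [-0.007  0.013]
0.02 775 0.0598 [-0.008  0.012]
0.035 640 0.0542 [-0.009  0.012]
```

```bash
python3 -m handwheel '[{"tx":-7,"ty":0,"tz":-3,"roll":0},{"tx":-9,"ty":0,"tz":-4,"roll":0},{"tx":-9,"ty":0,"tz":-4,"roll":0},{"tx":-9,"ty":0,"tz":-4,"roll":0},{"tx":-9,"ty":0,"tz":-4,"roll":0},{"tx":-9,"ty":0,"tz":-4,"roll":0},{"tx":0,"ty":0,"tz":0,"roll":0}]'
python3 slope.py
```

```text
t: 16.67
tool_pos: [0.6106, -0.1505, 0.1154]
tool_rot: [2.366, 2.063, 0.001]
contact_force: [0.8, -0.6, -2.2]
opening: 0.0218
grip_force: 20.9
TCP [ 0.01355205 -0.14362128] 0.1153783931546704
-0.145 597 0.1267 [0.002 0.022]
-0.13 923 0.1196 [0.002 0.024]
-0.115 800 0.1113 [0.001 0.021]
-0.1 786 0.1031 [-0.    0.02]
-0.085 816 0.0949 [-0.002  0.024]
-0.07 705 0.087 [-0.002  0.018]
-0.055 657 0.079 [-0.003  0.017]
-0.04 617 0.0708 [-0.004  0.016]
-0.025 616 0.0627 [-0.005  0.015]
-0.01 453 0.0551 [-0.006  0.015]
```

View pics/now.png

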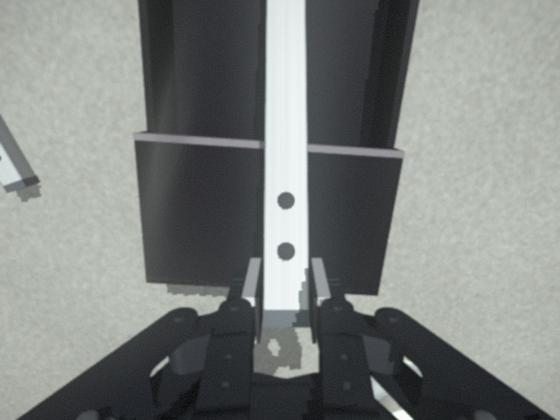

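The view shows the bar passing above the -y hood lip near (285,145). The slope is 0.54 and the far end is past the +y lip, at y of about 0.05. I'll tighten the grip and lift straight up.

```bash
python3 -m handwheel '[{"tx":0,"ty":0,"tz":-2,"roll":0},{"tx":0,"ty":0,"tz":-1,"roll":0},{"tx":0,"ty":0,"tz":0,"roll":0},{"tx":0,"ty":0,"tz":-6,"roll":0},{"tx":0,"ty":0,"tz":-8,"roll":0},{"tx":0,"ty":0,"tz":-8,"roll":0},{"tx":0,"ty":0,"tz":-8,"roll":0},{"tx":0,"ty":0,"tz":-8,"roll":0},{"tx":0,"ty":0,"tz":0,"roll":0}]' - 100
python3 slope.py
```

```text
t: 17.47
tool_pos: [0.6116, -0.1486, 0.1581]
tool_rot: [2.363, 2.064, 0.004]
contact_force: [0.0, -0.2, -2.2]
opening: 0.0193
grip_force: 101.3
TCP [ 0.01417824 -0.1415977 ] 0.15811241513880797
-0.145 340 0.1697 [0.004 0.022]
-0.13 801 0.1634 [0.002 0.025]
-0.115 802 0.1547 [0.002 0.021]
-0.1 775 0.1464 [0.    0.021]
-0.085 769 0.1383 [-0.     0.026]
-0.07 685 0.1302 [-0.001  0.019]
-0.055 653 0.122 [-0.002  0.018]
-0.04 626 0.114 [-0.003  0.017]
-0.025 601 0.1057 [-0.004  0.016]
-0.01 561 0.0976 [-0.005  0.015]
```

The tilt holds. I'll lift well clear.

```bash
python3 -m handwheel '[{"tx":0,"ty":0,"tz":-8,"roll":0},{"tx":0,"ty":0,"tz":-13,"roll":0},{"tx":0,"ty":0,"tz":-15,"roll":0},{"tx":0,"ty":0,"tz":-15,"roll":0},{"tx":0,"ty":0,"tz":-15,"roll":0},{"tx":0,"ty":0,"tz":-15,"roll":0},{"tx":0,"ty":0,"tz":-15,"roll":0},{"tx":0,"ty":0,"tz":-15,"roll":0},{"tx":0,"ty":0,"tz":-12,"roll":0},{"tx":0,"ty":0,"tz":-7,"roll":0},{"tx":0,"ty":0,"tz":0,"roll":0},{"tx":0,"ty":0,"tz":0,"roll":0}]'
python3 -m handwheel '[{"tx":0,"ty":0,"tz":0,"roll":0},{"tx":0,"ty":0,"tz":0,"roll":0},{"tx":0,"ty":0,"tz":0,"roll":0},{"tx":0,"ty":0,"tz":0,"roll":0},{"tx":0,"ty":0,"tz":0,"roll":0},{"tx":0,"ty":0,"tz":0,"roll":0}]'
python3 slope.py; python3 - <<'E'
from h import *
for n in("top","scene"):
    im,d=optics.get_image(n);K,T=T_cam(n);P=cloud(d,K,T)
    if n=="scene": cv2.imwrite("pics/end.png",im[:,:,::-1])
    k=P[...,2]>.09; t=tray(P[k]); t=t[(abs(t[:,0]+.12)<.03)&(abs(t[:,1]-.125)<.05)]; print("knob",len(t),np.median(t,0) if len(t) else"")
    br=im.max(-1).astype(int); t=tray(P); m=(br>80)&(abs(t[...,0])<.04)&(t[...,1]>-.15)&(t[...,1]<.13)&(P[...,2]>.09)
    if m.sum(): i=t[m][:,1].argmax(); print(n,"far end y,z",np.percentile(t[m][:,1],98),np.percentile(P[m][:,2],[1,3,10]))
print(np.abs(ctrl.get_obs()["dq"]).max())
E
```

```text
t: 18.52
tool_pos: [0.6101, -0.1482, 0.2849]
tool_rot: [2.366, 2.066, 0.0]
contact_force: [-0.2, 0.2, -3.1]
opening: 0.019
grip_force: 101.3
t: 19.02
tool_pos: [0.61, -0.1481, 0.2845]
tool_rot: [-2.366, -2.066, 0.0]
contact_force: [-0.4, 0.3, -2.0]
opening: 0.0195
grip_force: 101.2
TCP [ 0.01254761 -0.14144304] 0.28454499637260255
-0.145 311 0.2962 [0.003 0.02 ]
-0.13 749 0.29 [0.001 0.023]
-0.115 809 0.2812 [0.   0.02]
-0.1 731 0.273 [-0.001  0.019]
-0.085 709 0.265 [-0.002  0.018]
-0.07 683 0.2569 [-0.003  0.017]
-0.055 635 0.2489 [-0.004  0.016]
-0.04 607 0.2408 [-0.005  0.015]
-0.025 597 0.2324 [-0.006  0.014]
-0.01 545 0.2243 [-0.007  0.013]
knob 50 [-0.11890747  0.12261499]
top far end y,z 0.035270292747800455 [0.19541307 0.20312213 0.23153373]
knob 50 [-0.1175288   0.12460256]
scene far end y,z 0.03765407929475549 [0.19335829 0.2001225  0.22153644]
0.0017021694623851958
```

View pics/end.png

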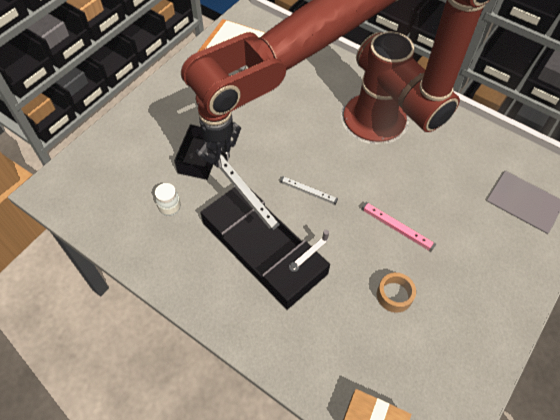

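The final view shows the keeper square to the tray, with its knob at (326,235). The bar is held from (222,160) to (275,222), with its lowest end about 0.17 m or more above the bench, and the other things haven't moved. I'll hand it in.

```bash
python3 -c "
from station import ctrl
print(ctrl.finish_job())"
```

```text
the job is handed in; nothing more can be done
None
```

The job is handed in, with no verdict returned: the keeper stands square to the tray, and the bar came out slantwise and is held still, its lower end about 0.17 m above the bench (0.119 m was needed), after about 19 s of the 59 s allowed.

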